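# Push a label holder behind the rack's lip and hold it home

### The job

Take the label holder out of its stand, turn it so that its framed card faces out at the front of the specimen rack, and push its tongue down behind the rack's front lip, gently, until it is fully home against the spring strip. Finish while still holding it pressed fully home (a colleague will then fit the locking screw): the spring lifts it if you let go. Leave the other things on the bench where they are.

Things in the scene. Friction and masses are not known exactly. Their poses are not given: they have to be found in the camera images.
- holder_tab (a point): Centre of the grip tab, the top of the loose grey label holder that stands upright in its stand. Tab 12 mm thick (x), 40 mm wide (y), 32 mm tall; its centre is 76 mm above the holder's lower edge. Below it a plate 4 mm thick, 70 mm wide, 62 mm tall. Holder 92 mm tall, about 60 g. Axes: z up, -x out of the front (card) side, y along the width.
- holder_foot (a point): Middle of the holder's lower edge, the bottom of its plain tongue (4 mm thick, 70 mm wide, 34 mm tall); same axes; 76 mm straight below the tab's centre.
- holder_card (a point): Middle of the paper card on the holder's front, 5 mm before the plate's middle plane (-x), 46 mm above the lower edge: shows which way the holder faces. The card's frame, 70 mm wide, reaches from 34 to 58 mm above the lower edge and stands out to 7 mm before the plate's middle plane.
- stand: Fixed grey stand, 46 x 96 x 26 mm, origin at the centre of its underside. Its slot along y is 6 mm wide, 74 mm long, 20 mm deep (floor 6 mm above the worktop); the holder stands in it with the same axes and is lifted straight out. Its yaw varies widely.
- rack: Fixed aluminium specimen rack, 116 x 116 mm, three round specimens in its tray; origin at the centre of its underside, -x is its front. Label panel: front face at x = -35 mm, top at z = 60 mm. Lip before it: inner face at x = -42 mm, straight up to z = 34 mm, then flared forward to x = -49 mm, z = 42 mm. Between them the channel, 7 mm wide.
- channel_mouth (a point): Middle of the channel, at rack x = -38.5, y = 0, z = 42 mm (top of the flared lip); rack's axes. Channel 76 mm long (y), its end walls flare outward above z = 32 mm. The holder's -x must point as the rack's -x; the other way its frame strikes the panel and cannot go home. Home: holder's lower edge at z = 12 mm, tab's centre at z = 88 mm.
- spring_strip (a joint): Steel strip on springs in the bottom of the channel, on which the holder's lower edge lands: 0 = up (its top at z = 22 mm), 0.010 m = pressed down to the stop (top at z = 12 mm). It pushes up with 4 N at the top and 12 N at the stop and springs back when let go.
- loupe: Bystander: black loupe, a cone 36 mm across, 32 mm tall, origin under its centre.
- steel_block: Bystander: square steel block 60 x 60 x 16 mm, origin under its centre.
- ball_box: Bystander: small cardboard box 44 x 62 x 36 mm, origin under its centre.
Mind the look-alikes: they are no part of the job. What is shaped like the part that bears holder_tab but orange is not meant.

How it is judged:
By the outcome, as a careful person would: the job done as asked, in the order asked, and still so for the second after the job is handed in, while the arm keeps its last pose, push and grip.
It also fails if it takes over 43 s, if anything falls off the work surface, if the arm or the gripper's body presses on something with over 40 N, if the wrist force passes 120 N, or if a joint passes its speed limit or range.

### The arm

A 7-joint arm with a two-finger parallel gripper is mounted at the origin on a cart in front of the work surface, level with it; the furniture and walls round the work are solid. World frame = base frame: x ahead of the robot, y to its left, z up, the work surface at z = 0. Lengths are in m, angles in rad, forces in N, time in s.
With the tool pointing down it reaches from about 0.35 to 0.9 m from the base axis. Payload 8.1 kg.
Tool frame: the origin (TCP) lies between the finger pads; the fingertips stand 17 mm ahead of it and the grasp point (between the pads) lies 2 mm behind it; z points along the fingers, y is the line along which they close (so a half turn about z gives the same grasp; the last joint's range is limited). The gripper opens to 92 mm and grips with 3 to 60 N. Pads are 19 mm wide; open, the fingers measure 130 mm over their backs; the gripper's body (75 mm by 190 mm) begins 47 mm behind the grasp point.
Start: joints at [-1.423, 0.434, 0.025, 1.573, -0.012, 1.134, -0.075], TCP at [0.155, 0.605, 0.244] pointing down, gripper open.
Joint ranges: [-2.62, 2.62], [-0.44, 2.09], [-1.27, 1.32], [0.08, 2.57], [-1.32, 4.46], [0.12, 2], [-2.74, 2.74]. Speed limits (rad/s): [2.22, 2.22, 3.01, 3.01, 3.14, 3.14, 3.14].

### API

Orientations are given as a rotation vector (axis times angle).
In Python, from cell import observe, get_image, calibration, sign_off, look_for, regions_of, landmark_of gives the robot as it stands.
- The arm moves only by the tool jog_arm, never from a script. Its argument "plan" is a list of rows, each an object with "offset": the shift along the tool's x, y, z normalised to -1 to 1, where 1 is 0.15 m, a list of three; "twist": the turn, a rotation vector about the tool's x, y, z normalised to -1 to 1, where 1 is 2 pi rad, a list of three; "fingers": the gripper command: -1 is shut, 1 is fully open, values between are in proportion. In form: [{"offset": [x, y, z], "twist": [ax, ay, az], "fingers": fingers}, ...]. A call has 1 to 20 rows; each row is the pose to reach, as a shift and turn from the pose commanded when the call began, along the tool's axes at that moment, turning the shorter way round; what a row does not reach only later rows make up. A row lasts 1/8 s, in which the tool goes at most 62.5 mm and 10.7 degrees, less where a joint would pass 70% of its speed; a pose out of reach is approached as far as the arm can. A call with a number of a shift or a turn outside -1 to 1 is refused whole. A call with a gripper value outside its range is refused whole. The fingers move at their own pace and stop on an object; "newtons" is the grip in N (left out, the last holds). Time passes only in rows, so rows that repeat a pose let the fingers close. It gives the time, the measured TCP pose, the force, the opening and the grip force at its end, in the units of the state.
- observe(): the state, without advancing time (a new reading comes with each control period).
- get_image(name): name is "scene" or "top" or "wrist"; returns the picture (400x640x3 uint8, red, green, blue); there is no depth.
- calibration(name): a dict with "fov_y" (degrees; the focal length in pixels is half the picture's height over the tangent of half this angle, whatever the lens; pixels are square), "cx", "cy" (the principal point, pixels), "position" and "attitude" of the camera in the world. Camera axes: x right, y down, z forward; pixel columns grow to the right and rows downward; lengths in m; the calibration is good to about 2 mm. A picture is of the moment at which its call begins: read the wrist's pose just before it. calibration takes no time and is no camera call; for the wrist camera it gives the pose at the moment of the call.
- sign_off(): hands the job in; it is judged then, once.
Trained networks look in the newest picture that a camera, given by its name, has taken for a name from the list of things; names that differ only in an ending like _2 or _b are one class to them, and where a whole thing is asked for, a point or a joint stands for the part that bears it (a point fixed in the world has none). Each returns a list of dicts, best first, with "conf" (0 to 1); they miss things now and then, are a little off and sometimes report something else, mostly with a low value. They report only what shows in the picture. A call takes as long as a camera call. They do not tell look-alikes from the thing itself.
- look_for(thing, camera): "box" ([left, top, width, height] as shares, 0 to 1, of the picture: columns of its width, rows of its height, round what is visible of it).
- regions_of(thing, camera): "region" (400x640 bool, what is visible of it) and "box" ([left, top, width, height] as shares, 0 to 1, of the picture: columns of its width, rows of its height, round what is visible of it).
- landmark_of(thing, camera): "at" ([row, column] as shares, 0 to 1, of the picture: columns of its width, rows of its height: a listed point, or the origin of a listed thing).
The state is a dict: "clock": time; "joints": joint angles; "dq": joint speeds; "joint_efforts": joint torques, N m; "position": TCP position; "ee_rot": TCP orientation; "force": force on the tool from outside, world axes, zero at the start; "ft_torque": the same for the moment, N m; "width": opening from 0.0 (shut) to 1.0 (fully open); "gripper_force": force on a finger pad.
Only numpy, scipy, OpenCV 4.12 (cv2) and the standard library are available. Lean on these libraries where they do the work, as an engineer would, in place of code of your own. Each camera call takes 0.05 s, during which the arm holds its last target. There are 200 camera calls.

## Working session

There is one attempt and no reset: what is moved stays moved. The work goes in short steps, Python scripts to look and compute and a tool call to move; the robot and the scene stay as the last step left them, time stands still between calls to the robot, and variables do not carry over. Pictures are saved under pics/ and viewed, at most 10 in all, crops included, and the job is handed in when it is done.

Besides the shell and the picture viewer there is one more tool, called after "Call:" in YAML: its name, and indented under it one key for each argument. jog_arm: Moves the arm, as the interface text tells. Scaled input: -1 to 1 covers 0.15 m each way for a shift and 2 pi rad each way for a turn. Its arguments: {"type":"object","properties":{"plan":{"type":"array","items":{"type":"object","properties":{"offset":{"type":"array","items":{"type":"number","minimum":-1,"maximum":1}},"twist":{"type":"array","items":{"type":"number","minimum":-1,"maximum":1}},"fingers":{"type":"number"}}}},"newtons":{"type":"number"}},"required":["plan"]}

```bash
mkdir -p pics; ls; cat > h.py <<'E'
import numpy as np, cv2
from scipy.spatial.transform import Rotation as R
from cell import *
def save(n,f,crop=None,s=1):
    im=get_image(n)
    if crop: im=im[crop[0]:crop[1],crop[2]:crop[3]]
    cv2.imwrite('pics/'+f,cv2.resize(im[:,:,::-1],None,fx=s,fy=s,interpolation=cv2.INTER_CUBIC))
def att(c):
    a=np.array(c['attitude'],float)
    return a if a.shape==(3,3) else R.from_rotvec(a).as_matrix() if a.size==3 else R.from_quat(a).as_matrix()
def cam(n):
    c=calibration(n); f=200/np.tan(np.radians(c['fov_y'])/2); return c,f,att(c),np.array(c['position'])
def at_z(n,row,col,z):
    c,f,A,p=cam(n); d=A@np.array([(col-c['cx'])/f,(row-c['cy'])/f,1]); return p+d*(z-p[2])/d[2]
def proj(n,X):
    c,f,A,p=cam(n); q=A.T@(np.array(X)-p); return q[1]/q[2]*f+c['cy'], q[0]/q[2]*f+c['cx']
E
python3 - <<'E'
from h import *
np.set_printoptions(precision=4,suppress=True)
s=observe();print(s)
for n in['scene','top','wrist']: print(n,calibration(n))
save('scene','s0.png');save('top','t0.png')
for n in['top','scene']:
  for t in['holder_tab','holder_foot','holder_card','stand','rack','channel_mouth','loupe','steel_block','ball_box']:
    print(n,t,[(round(d['conf'],2),round(d['at'][0]*400,1),round(d['at'][1]*640,1)) for d in landmark_of(t,n)][:4])
E
```

```text
pics
{'clock': 0.0, 'joints': array([-1.4226,  0.4352,  0.025 ,  1.5741, -0.0116,  1.134 , -0.0751]), 'dq': array([ 0.0012, -0.0008,  0.0005, -0.0019,  0.0005,  0.0004,  0.0003]), 'joint_efforts': array([ -0.001 , -66.7839,   0.9848, -31.4469,  -0.0605,   0.0426,
         0.0002]), 'position': array([0.1551, 0.605 , 0.243 ]), 'ee_rot': array([-0.393 , -3.1169,  0.0025]), 'force': array([ 0.1113, -0.1245,  0.0067]), 'ft_torque': array([0.0091, 0.0083, 0.0102]), 'gripper_force': 0.0, 'width': 1.000548749361088}
scene {'fov_y': 47.333235538378894, 'cx': 320.94595022984686, 'cy': 193.78177570057642, 'position': array([ 0.0063, -0.1766,  0.7902]), 'attitude': array([-2.1033,  1.2916, -0.4987])}
top {'fov_y': 48.8873076114328, 'cx': 314.9969813414572, 'cy': 196.35439649108739, 'position': array([0.4653, 0.1081, 0.9967]), 'attitude': array([-2.1493,  2.1989, -0.1115])}
wrist {'fov_y': 60.754405942852024, 'cx': 328.0288609014451, 'cy': 200.11117787812668, 'position': array([0.085 , 0.6239, 0.3839]), 'attitude': array([2.3006, 1.7862, 0.2459])}
top holder_tab [(0.94, 202.6, 194.7), (0.67, 224
[... 302 characters left out ...]
 rack [(0.61, 154.5, 353.7)]
top channel_mouth [(0.86, 170.3, 356.1)]
top loupe [(0.68, 236.9, 426.3)]
top steel_block [(0.96, 260.5, 305.9)]
top ball_box [(0.78, 125.4, 275.3)]
scene holder_tab [(0.74, 239.7, 338.9), (0.7, 255.7, 215.8), (0.66, 170.9, 217.7), (0.53, 180.3, 266.0)]
scene holder_foot [(0.98, 256.1, 338.8), (0.85, 193.4, 219.8), (0.66, 278.8, 221.0)]
scene holder_card [(0.87, 180.5, 220.4), (0.75, 192.1, 265.6), (0.75, 265.0, 215.5), (0.74, 246.5, 334.2)]
scene stand [(0.89, 207.7, 273.1)]
scene rack [(0.73, 213.4, 378.2)]
scene channel_mouth [(0.84, 212.1, 373.5)]
scene loupe [(0.85, 305.3, 415.2)]
scene steel_block [(0.58, 274.1, 275.4)]
scene ball_box [(0.81, 166.9, 315.6)]
```

View pics/s0.png

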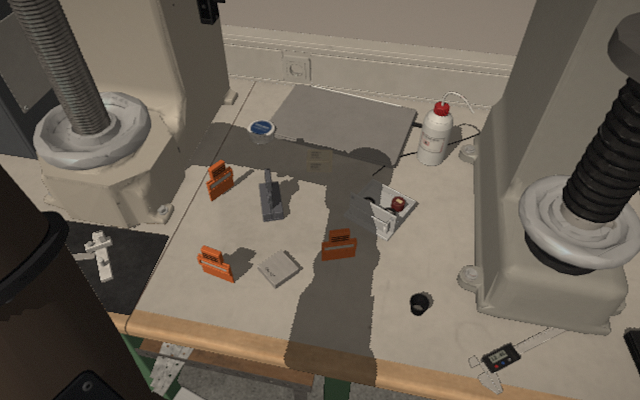

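View pics/t0.png

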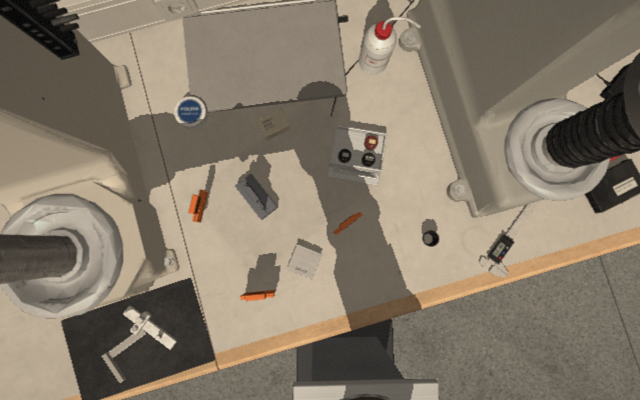

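Candidates for the holder (top image, row/col): the grey one in the stand (195,256), and three orange look-alikes at (202,195), (224,348) and (296,258). I choose the grey one and check it in a close crop. The scene view has the same layout, with grey at (190,268), the rack at (213,385), and tall machine columns left and right.

```bash
python3 - <<'E'
from h import *
np.set_printoptions(precision=4,suppress=True)
a=get_image('top')[150:240,210:300];b=get_image('scene')[150:240,225:315];c=get_image('top')[110:200,315:405];d=get_image('scene')[160:250,340:430]
m=np.vstack([np.hstack([a,b]),np.hstack([c,d])])
cv2.imwrite('pics/c0.png',cv2.resize(m[:,:,::-1],None,fx=3.3,fy=3.3,interpolation=cv2.INTER_CUBIC))
print('tab',at_z('top',182,252,.082),at_z('top',195.2,251.9,.082))
print('stand',at_z('top',196.4,255.2,0),at_z('scene',207.7,273.1,0))
print('rack',at_z('top',154.5,353.7,0),at_z('scene',213.4,378.2,0))
print('mouth',at_z('top',170.3,356.1,.042),at_z('scene',212.1,373.5,.042))
print(R.from_rotvec(observe()['ee_rot']).as_matrix(), proj('top',[.155,.605,.24]))
w=R.from_rotvec(observe()['ee_rot']).as_matrix();C,f,A,p=cam('wrist');print('cam in tool',w.T@(p-observe()['position']),w.T@A)
E
```

```text
tab [0.5874 0.2332 0.082 ] [0.5596 0.2336 0.082 ]
stand [0.5652 0.2374 0.    ] [0.5581 0.225  0.    ]
rack [0.6568 0.0103 0.    ] [0.6506 0.0054 0.    ]
mouth [0.6135 0.0103 0.042 ] [0.6152 0.006  0.042 ]
[[-0.9687  0.2482  0.    ]
 [ 0.2482  0.9687  0.    ]
 [-0.      0.0001 -1.    ]] (np.float64(436.7210627077889), np.float64(13.67068034773257))
cam in tool [ 0.0725  0.0008 -0.1409] [[ 0.0002 -0.9623 -0.2722]
 [ 1.      0.0002 -0.0001]
 [ 0.0001 -0.2722  0.9623]]
```

View pics/c0.png

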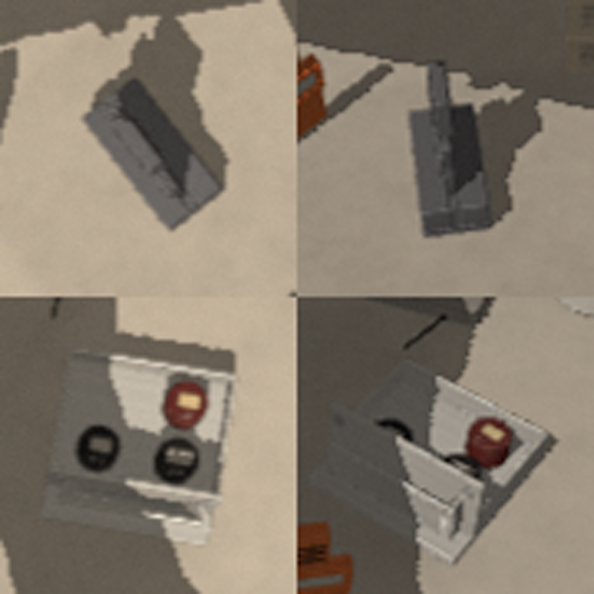

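The crop confirms the grey holder in its stand. The rack front (lip and panel) faces toward the robot. I move closer, keeping clear of the left column.

Call:
jog_arm:
  plan:
    - {"offset": [-0.25,-0.33,0],"twist": [0,0,0],"fingers": 1}
    - {"offset": [-0.5,-0.66,0],"twist": [0,0,0],"fingers": 1}
    - {"offset": [-0.75,-1,0],"twist": [0,0,0],"fingers": 1}
    - {"offset": [-0.75,-1,0],"twist": [0,0,0],"fingers": 1}

```text
clock: 1.7
position: [0.2292, 0.4279, 0.244]
ee_rot: [0.402, 3.115, -0.002]
force: [-0.2, 1.4, -0.4]
width: 0.998
gripper_force: 0.0
```

Call:
jog_arm:
  plan:
    - {"offset": [-0.3,-0.3,0],"twist": [0,0,0],"fingers": 1}
    - {"offset": [-0.6,-0.6,0],"twist": [0,0,0],"fingers": 1}
    - {"offset": [-1,-0.6,0],"twist": [0,0,0],"fingers": 1}
    - {"offset": [-1,-0.6,0],"twist": [0,0,0],"fingers": 1}

```text
clock: 2.2
position: [0.3539, 0.3065, 0.2442]
ee_rot: [0.403, 3.113, 0.001]
force: [-1.3, 0.3, 0.7]
width: 0.998
gripper_force: 0.0
```

Call:
jog_arm:
  plan:
    - {"offset": [-0.35,-0.05,0],"twist": [0,0,0],"fingers": 1}
    - {"offset": [-0.7,-0.1,0],"twist": [0,0,0],"fingers": 1}
    - {"offset": [-1,-0.2,0],"twist": [0,0,0],"fingers": 1}
    - {"offset": [-1,-0.2,0],"twist": [0,0,0],"fingers": 1}
    - {"offset": [-1,-0.2,0],"twist": [0,0,0],"fingers": 1}

```text
clock: 2.82
position: [0.4869, 0.243, 0.2434]
ee_rot: [-0.391, -3.116, -0.0]
force: [-1.0, -0.2, 0.3]
width: 1.0
gripper_force: 0.0
```

```bash
python3 - <<'E'
from h import *
np.set_printoptions(precision=4,suppress=True)
s=observe();print(s['position'],s['joints'])
save('wrist','w0.png')
for t in['holder_tab','holder_foot','holder_card','stand']:
    print(t,[(round(d['conf'],2),round(d['at'][0]*400,1),round(d['at'][1]*640,1)) for d in landmark_of(t,'wrist')][:4])
E
```

```text
[0.4869 0.243  0.2434] [-0.7673  0.3041  0.2682  1.7882 -0.0919  1.062   0.8553]
holder_tab [(0.84, 264.2, 334.7), (0.84, 251.9, 123.7), (0.71, 230.8, 4.2), (0.67, 32.7, 268.6)]
holder_foot [(0.98, 48.5, 280.6), (0.94, 222.8, 161.3), (0.9, 191.7, 431.8), (0.79, 240.6, 336.4)]
holder_card [(0.92, 245.9, 340.3), (0.85, 204.6, 436.8), (0.79, 236.5, 136.2), (0.67, 36.2, 272.3)]
stand [(0.92, 237.2, 334.1)]
```

View pics/w0.png

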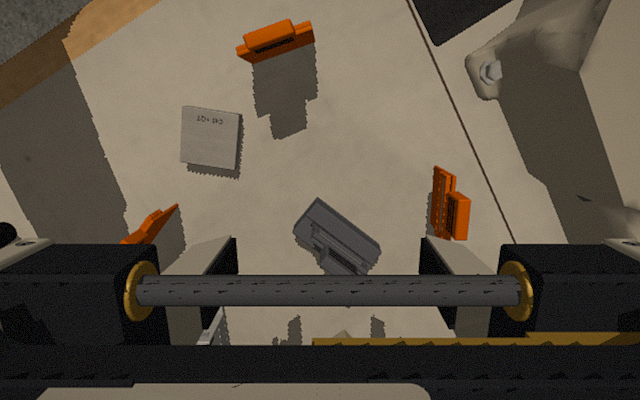

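The wrist picture shows the grey holder in its stand at (237,335), partly hidden by the gripper. I move 0.1 m further forward to see it clear.

Call:
jog_arm:
  plan:
    - {"offset": [-0.35,0.05,0],"twist": [0,0,0],"fingers": 1}
    - {"offset": [-0.65,0.15,0],"twist": [0,0,0],"fingers": 1}
    - {"offset": [-0.65,0.15,0],"twist": [0,0,0],"fingers": 1}
    - {"offset": [-0.65,0.15,0],"twist": [0,0,0],"fingers": 1}

```text
clock: 3.58
position: [0.5869, 0.2395, 0.2434]
ee_rot: [-0.392, -3.116, 0.0]
force: [-0.8, -0.3, 0.4]
width: 0.998
gripper_force: 0.0
```

```bash
python3 - <<'E'
from h import *
np.set_printoptions(precision=4,suppress=True)
s=observe();print(s['position'],s['joints'])
save('wrist','w1.png')
H={'holder_tab':.082,'holder_foot':.006,'holder_card':.052,'stand':0}
for t in H:
    print(t,[(round(d['conf'],2),round(d['at'][0]*400,1),round(d['at'][1]*640,1),at_z('wrist',d['at'][0]*400,d['at'][1]*640,H[t])) for d in landmark_of(t,'wrist')][:4])
for t in ['holder_tab','stand']:
  for d in regions_of(t,'wrist')[:4]:
    m=d['region'].astype(np.uint8); 
    print(t,d['conf'],cv2.minAreaRect(cv2.findNonZero(m)))
im=get_image('wrist'); hh=cam('wrist'); np.savez('w1.npz',im=im,A=hh[2],p=hh[3])
cv2.imwrite('pics/w1c.png',cv2.resize(im[40:240,200:440,::-1],None,fx=3,fy=3,interpolation=cv2.INTER_CUBIC))
E
```

```text
[0.5869 0.2395 0.2434] [-0.6665  0.4549  0.2896  1.5661 -0.1388  1.1419  0.9738]
holder_tab [(0.96, 153.1, 81.6, array([0.5033, 0.0359, 0.082 ])), (0.89, 165.0, 313.5, array([0.5644, 0.2326, 0.082 ])), (0.86, 109.5, 445.7, array([0.546, 0.355, 0.082])), (0.26, 253.7, 131.7, array([0.6046, 0.0404, 0.082 ]))]
holder_foot [(0.7, 143.4, 128.6, array([0.5031, 0.0349, 0.006 ])), (0.56, 104.4, 418.5, array([0.5412, 0.3519, 0.006 ])), (0.21, 162.8, 316.9, array([0.5752, 0.2306, 0.006 ]))]
holder_card [(0.79, 141.9, 101.9, array([0.4972, 0.0375, 0.052 ])), (0.61, 154.1, 323.3, array([0.5616, 0.2421, 0.052 ])), (0.55, 110.2, 425.9, array([0.5453, 0.3464, 0.052 ]))]
stand [(0.7, 155.4, 317.3, array([0.5685, 0.2326, 0.    ])), (0.29, 166.5, 312.8, array([0.5796, 0.2244, 0.    ]))]
holder_tab 0.78 ((315.2540588378906, 163.29507446289062), (73.49317169189453, 22.918601989746094), 39.80556869506836)
holder_tab 0.67 ((438.4537658691406, 108.07217407226562), (38.18936538696289, 78.31907653808594), 1.6846842765808105)
holder_tab 0.67 ((101.92308044433594, 143.61537170410156), (52.14181137084961, 91.52552795410156), 33.690067291259766)
stand 0.92 ((317.8049011230469, 155.24392700195312), (91.20549011230469, 44.66569519042969), 38.65980911254883)
```

View pics/w1c.png

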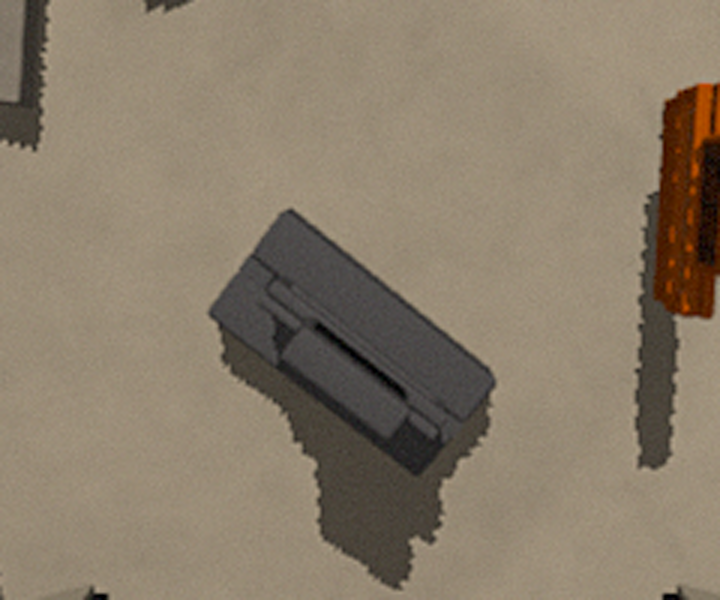

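The crop shows the holder with its bar running from (270,285) to (440,435) on the upper-right (robot/left) side of the tab. I check the facing and yaw by projecting a model.

```bash
python3 - <<'E'
from h import *
np.set_printoptions(precision=4,suppress=True)
P=[at_z('wrist',40+v/3,200+u/3,.026)[:2] for u,v in[(290,208),(495,380),(418,475),(210,315)]]
P=np.array(P);print(P,[np.linalg.norm(P[i]-P[(i+1)%4]) for i in range(4)])
c=P.mean(0); e=(P[1]-P[0])+(P[2]-P[3]); yawl=np.arctan2(e[1],e[0]);print('centre',c,'long axis',yawl)
# long axis = +-y ; two hypotheses
im=np.load('w1.npz')['im'][40:240,200:440,::-1]
out=[]
for yw in(yawl-np.pi/2,yawl+np.pi/2):
    o=cv2.resize(im,None,fx=3,fy=3,interpolation=cv2.INTER_CUBIC)
    Rz=R.from_euler('z',yw).as_matrix()
    def box(x0,x1,y0,y1,z0,z1,col):
        pts=[proj('wrist',Rz@[x,y,z+.006]+[*c,0]) for x in(x0,x1) for y in(y0,y1) for z in(z0,z1)]
        pts=[(int((q[1]-200)*3),int((q[0]-40)*3)) for q in pts]
        for i in range(8):
            for b in(1,2,4):
                if not i&b: cv2.line(o,pts[i],pts[i|b],col,1)
    box(-.006,.006,-.02,.02,.06,.092,(0,0,255)); box(-.007,-.002,-.035,.035,.034,.058,(0,255,0)); box(-.002,.002,-.035,.035,.02,.062,(255,0,0))
    out.append(o[150:520,150:550]); print('yaw',yw)
cv2.imwrite('pics/hyp.png',np.hstack(out))
E
```

```text
[[0.5149 0.2257]
 [0.5897 0.2801]
 [0.6169 0.2453]
 [0.5427 0.1889]] [np.float64(0.09245709544757927), np.float64(0.04416701172726587), np.float64(0.09316738759379492), np.float64(0.04612398729861041)]
centre [0.566 0.235] long axis 0.6396967158746977
yaw -0.9310996109201989
yaw 2.210493042669594
```

View pics/hyp.png

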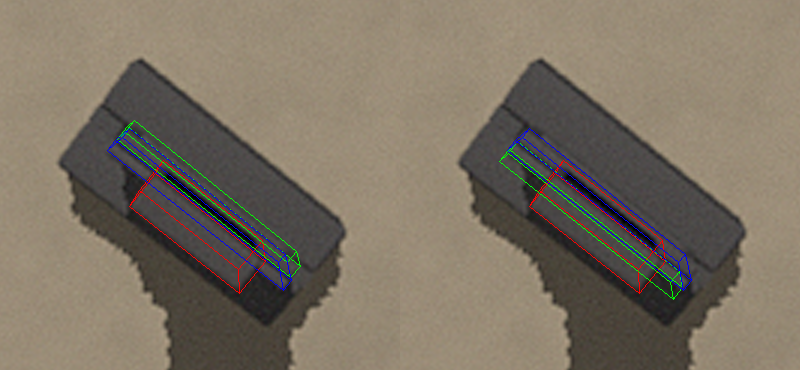

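The left hypothesis fits (the frame edge and plate shoulder both line up). So holder yaw is about -0.931, the card faces (-0.60,+0.80), and the tab centre is near (0.566,0.235). Next I measure the rack from above.

Call:
jog_arm:
  plan:
    - {"offset": [-0.2,-0.33,0],"twist": [0,0,0],"fingers": 1}
    - {"offset": [-0.38,-0.7,0],"twist": [0,0,0],"fingers": 1}
    - {"offset": [-0.38,-1,0],"twist": [0,0,0],"fingers": 1}
    - {"offset": [-0.38,-1,0],"twist": [0,0,0],"fingers": 1}

```text
clock: 4.47
position: [0.6053, 0.0744, 0.2443]
ee_rot: [0.404, 3.115, -0.003]
force: [0.4, 1.1, -0.2]
width: 0.999
gripper_force: 0.0
```

Call:
jog_arm:
  plan:
    - {"offset": [-0.38,-0.35,0],"twist": [0,0,0],"fingers": 1}
    - {"offset": [-0.5,-0.35,0],"twist": [0,0,0],"fingers": 1}
    - {"offset": [-0.5,-0.35,0],"twist": [0,0,0],"fingers": 1}
    - {"offset": [-0.5,-0.35,0],"twist": [0,0,0],"fingers": 1}

```text
clock: 4.97
position: [0.6649, 0.012, 0.2434]
ee_rot: [-0.39, -3.116, -0.001]
force: [-0.2, -0.1, -0.3]
width: 1.002
gripper_force: 0.0
```

```bash
python3 - <<'E'
from h import *
np.set_printoptions(precision=4,suppress=True)
s=observe();print(s['clock'],s['position'],s['joints'])
im=get_image('wrist'); cv2.imwrite('pics/w2.png',im[:,:,::-1])
H={'channel_mouth':.042,'rack':0}
for t in H:
    print(t,[(round(d['conf'],2),round(d['at'][0]*400,1),round(d['at'][1]*640,1),at_z('wrist',d['at'][0]*400,d['at'][1]*640,H[t])) for d in landmark_of(t,'wrist')][:4])
cv2.imwrite('pics/w2c.png',cv2.resize(im[20:240,180:450,::-1],None,fx=2.7,fy=2.7,interpolation=cv2.INTER_CUBIC))
E
```

```text
4.975 [0.6649 0.012  0.2434] [-0.3104  0.5107  0.3341  1.484  -0.1756  1.1771  1.3733]
channel_mouth [(0.96, 127.8, 316.7, array([0.614 , 0.0144, 0.042 ]))]
rack [(0.74, 162.4, 319.5, array([0.6546, 0.0054, 0.    ]))]
```

View pics/w2c.png

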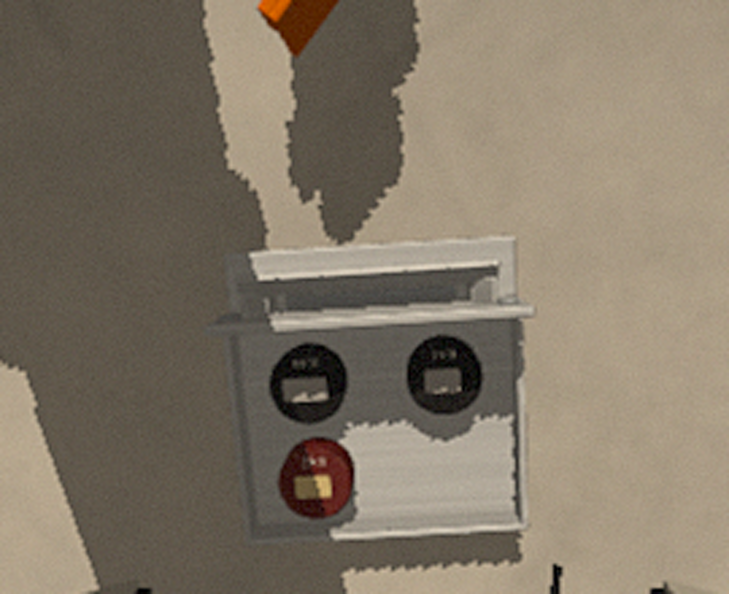

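```bash
cat > rk.py <<'E'
from h import *
np.set_printoptions(precision=4,suppress=True)
im=cv2.imread('pics/w2.png')
def W(u,v,z): return at_z('wrist',20+v/2.7,180+u/2.7,z)[:2]
for n,a,b,z in[('paneltopfront',(210,319),(533,303),.06),('lipinner',(255,280),(500,263),.034),('lipfront',(232,255),(515,238),.042),('back',(250,542),(525,527),.01)]:
    p,q=W(*a,z),W(*b,z); e=q-p; print(n,p,q,'len',np.linalg.norm(e),'yaw',np.arctan2(e[1],e[0])-np.pi/2)
E
cat > ov.py <<'E'
from rk import *
import sys
x,y,yw=map(float,sys.argv[1:4])
o=cv2.resize(im[20:240,180:450],None,fx=2.7,fy=2.7,interpolation=cv2.INTER_CUBIC)
Rz=R.from_euler('z',yw).as_matrix()
def seg(a,b,c):
    P=[proj('wrist',Rz@np.array(t)+[x,y,0]) for t in(a,b)]; P=[(int((q[1]-180)*2.7),int((q[0]-20)*2.7)) for q in P]; cv2.line(o,*P,c,1)
L=.038
seg([-.035,-.058,.06],[-.035,.058,.06],(0,0,255)); seg([-.042,-L,.034],[-.042,L,.034],(0,255,0)); seg([-.049,-L,.042],[-.049,L,.042],(255,0,0))
for s in(-1,1): seg([-.042,s*L,.032],[-.035,s*L,.032],(255,0,255))
B=.058
for a,b in[((-B,-B),(-B,B)),((-B,B),(B,B)),((B,B),(B,-B)),((B,-B),(-B,-B))]: seg([*a,0],[*b,0],(0,255,255))
cv2.imwrite('pics/ov.png',o)
E
python3 ov.py 0.655 0.009 -0.18
```

```text
paneltopfront [ 0.6087 -0.0412] [0.631  0.0691] len 0.11247438515487686 yaw -0.19989018699792682
lipinner [ 0.6002 -0.0264] [0.6167 0.0633] len 0.09119952627830907 yaw -0.18113751101415798
lipfront [ 0.5896 -0.0306] [0.609  0.0697] len 0.10214703394668558 yaw -0.19058067061768047
back [ 0.7057 -0.064 ] [0.7281 0.0521] len 0.11821684988403752 yaw -0.19139420554244402
```

View pics/ov.png

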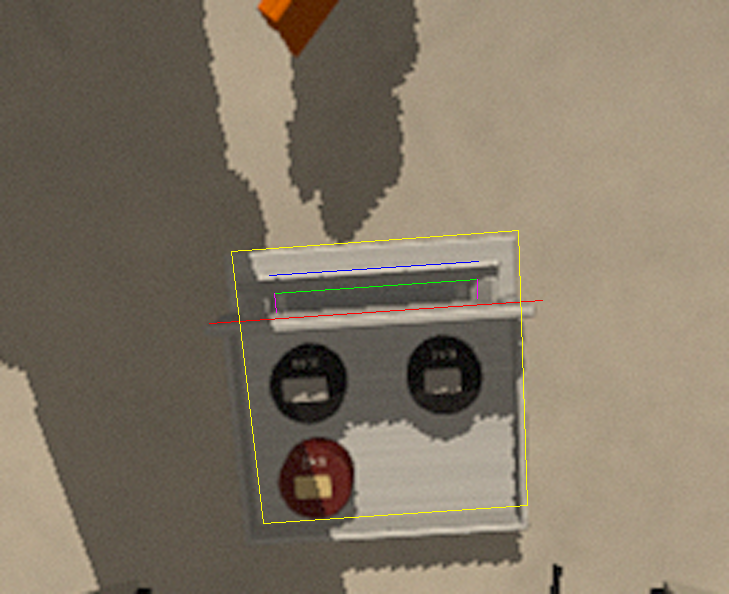

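The rack model fits: origin is about (0.6545,0.008) with yaw -0.19, so the channel middle is about (0.6167,0.0153). Now back over the holder with the tool turned for the grasp (tool y along holder x).

Call:
jog_arm:
  plan:
    - {"offset": [0.3,0.3,0],"twist": [0,0,0.03],"fingers": 1}
    - {"offset": [0.6,0.6,0],"twist": [0,0,0.06],"fingers": 1}
    - {"offset": [0.9,0.9,0],"twist": [0,0,0.09],"fingers": 1}
    - {"offset": [1,1,0],"twist": [0,0,0.12],"fingers": 1}
    - {"offset": [1,1,0],"twist": [0,0,0.3587],"fingers": 1}
    - {"offset": [1,1,0],"twist": [0,0,0.3587],"fingers": 1}
    - {"offset": [1,1,0],"twist": [0,0,0.3587],"fingers": 1}
    - {"offset": [1,1,0],"twist": [0,0,0.3587],"fingers": 1}
    - {"offset": [1,1,0],"twist": [0,0,0.3587],"fingers": 1}
    - {"offset": [1,1,0],"twist": [0,0,0.3587],"fingers": 1}
    - {"offset": [1,1,0],"twist": [0,0,0.3587],"fingers": 1}
    - {"offset": [1,1,0],"twist": [0,0,0.3587],"fingers": 1}
    - {"offset": [1,1,0],"twist": [0,0,0.3587],"fingers": 1}
    - {"offset": [1,1,0],"twist": [0,0,0.3587],"fingers": 1}

```text
clock: 6.88
position: [0.5569, 0.1932, 0.2438]
ee_rot: [-2.981, -0.991, -0.0]
force: [0.1, 0.0, 0.3]
width: 1.002
gripper_force: 0.0
```

```bash
cat > go.py <<'E'
# usage: go.py x y z yaw_of_tool_y -> normalised offset/twist from current pose
from h import *
import sys
np.set_printoptions(precision=4,suppress=True)
t=list(map(float,sys.argv[1:5])); s=observe(); M=R.from_rotvec(s['ee_rot'])
a=t[3]; Y=[np.cos(a),np.sin(a),0]; Z=[0,0,-1]; X=np.cross(Y,Z)
T=R.from_matrix(np.array([X,Y,Z]).T)
m=M.as_matrix(); print('clock',s['clock'],'pos',s['position'],'yaw',np.arctan2(m[1,1],m[0,1]),'tilt',m[:,2],'F',s['force'],'w',s['width']*.092,'gf',s['gripper_force'],'j',s['joints'])
print('offset',m.T@(np.array(t[:3])-s['position'])/.15,'twist',(M.inv()*T).as_rotvec()/2/np.pi)
E
python3 go.py .566 .234 .084 -.934; python3 - <<'E'
from h import *
H={'holder_tab':.082,'stand':0}
for t in H:
    print(t,[(round(d['conf'],2),at_z('wrist',d['at'][0]*400,d['at'][1]*640,H[t])) for get in [get_image('wrist')] for d in landmark_of(t,'wrist')][:4])
E
```

```text
clock 6.875 pos [0.5569 0.1932 0.2438] yaw -0.9291400065317527 tilt [-0.0001  0.0004 -1.    ] F [0.1495 0.0217 0.2917] w 0.09218632830756687 gf 0.0 j [-1.0114  0.4705  0.8647  1.7105 -0.3893  1.1426 -0.9643]
offset [ 0.2114 -0.1814  1.0654] twist [-0.0001 -0.      0.0008]
holder_tab [(0.86, array([0.5452778 , 0.35213809, 0.082     ])), (0.75, array([0.50377956, 0.0345347 , 0.082     ])), (0.6, array([0.56571402, 0.23646479, 0.082     ]))]
stand [(0.71, array([0.56604618, 0.2333927 , 0.        ]))]
```

Call:
jog_arm:
  plan:
    - {"offset": [0.217,-0.182,0],"twist": [0,0,0],"fingers": 1}
    - {"offset": [0.217,-0.182,0],"twist": [0,0,0],"fingers": 1}
    - {"offset": [0.217,-0.182,0.35],"twist": [0,0,0],"fingers": 1}
    - {"offset": [0.217,-0.182,0.6],"twist": [0,0,0],"fingers": 1}
    - {"offset": [0.217,-0.182,0.7],"twist": [0,0,0],"fingers": 1}
    - {"offset": [0.217,-0.182,0.7],"twist": [0,0,0],"fingers": 1}

```text
clock: 7.82
position: [0.5671, 0.2335, 0.1386]
ee_rot: [2.983, 0.983, -0.002]
force: [-0.3, -0.0, 0.4]
width: 0.997
gripper_force: 0.0
```

```bash
python3 go.py .566 .235 .085 -.932; python3 -c "
from h import *
save('wrist','w3.png')"
```

```text
clock 7.825 pos [0.5671 0.2335 0.1386] yaw -0.9340200116968067 tilt [-0.0008 -0.0007 -1.    ] F [-0.2576 -0.0305  0.3512] w 0.09176464311417562 gf 0.0 j [-0.9816  0.6177  0.7742  1.7661 -0.5119  0.9719 -0.9354]
offset [ 0.0004 -0.0123  0.3572] twist [ 0.      0.0002 -0.0003]
```

View pics/w3.png

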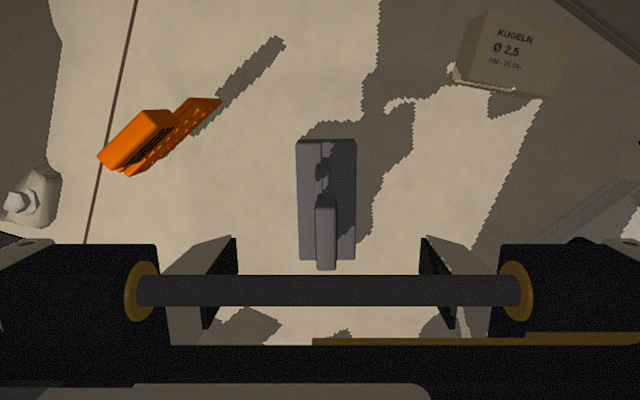

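The tab sits centred (col 326) and parallel to the fingers. I descend and close.

Call:
jog_arm:
  plan:
    - {"offset": [0,-0.005,0.15],"twist": [0,0,0],"fingers": 1}
    - {"offset": [0,-0.005,0.3],"twist": [0,0,0],"fingers": 1}
    - {"offset": [0,-0.005,0.357],"twist": [0,0,0],"fingers": 1}
    - {"offset": [0,-0.005,0.357],"twist": [0,0,0],"fingers": 1}
    - {"offset": [0,-0.005,0.357],"twist": [0,0,0],"fingers": -1}
    - {"offset": [0,-0.005,0.357],"twist": [0,0,0],"fingers": -1}
    - {"offset": [0,-0.005,0.357],"twist": [0,0,0],"fingers": -1}
    - {"offset": [0,-0.005,0.357],"twist": [0,0,0],"fingers": -1}
    - {"offset": [0,-0.005,0.357],"twist": [0,0,0],"fingers": -1}
    - {"offset": [0,-0.005,0.357],"twist": [0,0,0],"fingers": -1}
    - {"offset": [0,-0.005,0.357],"twist": [0,0,0],"fingers": -1}
    - {"offset": [0,-0.005,0.357],"twist": [0,0,0],"fingers": -1}
  newtons: 30

```text
clock: 9.38
position: [0.5668, 0.2346, 0.0852]
ee_rot: [2.984, 0.984, 0.0]
force: [-0.5, 0.4, 0.3]
width: 0.176
gripper_force: 0.0
```

```bash
python3 go.py .566 .235 .235 -.932
```

```text
clock 9.375 pos [0.5668 0.2346 0.0852] yaw -0.9339144664689467 tilt [ 0. -0. -1.] F [-0.489   0.3982  0.3043] w 0.016181600508264303 gf 0.0 j [-0.9484  0.6792  0.7219  1.8082 -0.5716  0.8746 -0.8905]
offset [-0.0025 -0.0052 -0.9989] twist [ 0.     -0.     -0.0003]
```

Nearly closed (16 mm). I hold a few rows more, then lift straight out.

Call:
jog_arm:
  plan:
    - {"offset": [0,0,0],"twist": [0,0,0],"fingers": -1}
    - {"offset": [0,0,0],"twist": [0,0,0],"fingers": -1}
    - {"offset": [0,0,0],"twist": [0,0,0],"fingers": -1}
    - {"offset": [0,0,0],"twist": [0,0,0],"fingers": -1}

```text
clock: 9.88
position: [0.5667, 0.2346, 0.0852]
ee_rot: [2.984, 0.984, 0.0]
force: [0.7, -0.1, -0.2]
width: 0.128
gripper_force: 30.0
```

```bash
python3 go.py .566 .235 .235 -.932
```

```text
clock 9.875 pos [0.5667 0.2346 0.0852] yaw -0.9338356274860821 tilt [ 0.  0. -1.] F [ 0.6832 -0.113  -0.155 ] w 0.011732466361085537 gf 29.98477667570114 j [-0.9484  0.6792  0.7218  1.8082 -0.5716  0.8746 -0.8905]
offset [-0.0025 -0.0051 -0.9989] twist [ 0.     -0.     -0.0003]
```

Call:
jog_arm:
  plan:
    - {"offset": [0,0,-0.07],"twist": [0,0,0],"fingers": -1}
    - {"offset": [0,0,-0.2],"twist": [0,0,0],"fingers": -1}
    - {"offset": [0,0,-0.45],"twist": [0,0,0],"fingers": -1}
    - {"offset": [0,0,-0.7],"twist": [0,0,0],"fingers": -1}
    - {"offset": [0,0,-0.7],"twist": [0,0,0],"fingers": -1}
    - {"offset": [0,0,-0.7],"twist": [0,0,0],"fingers": -1}

```text
clock: 10.62
position: [0.5665, 0.2348, 0.1906]
ee_rot: [-2.983, -0.984, -0.0]
force: [-0.0, 0.1, -0.8]
width: 0.13
gripper_force: 30.0
```

```bash
python3 go.py .6167 .0153 .19 -.19
```

```text
clock 10.625 pos [0.5665 0.2348 0.1906] yaw -0.9336515837631455 tilt [ 0.0001  0.0007 -1.    ] F [-0.0451  0.0926 -0.784 ] w 0.011954703874862848 gf 29.984428882598877 j [-1.0139  0.5622  0.8184  1.7155 -0.4611  1.0672 -0.9774]
offset [-0.6014  1.3751  0.0029] twist [-0.     -0.0001 -0.1184]
```

Call:
jog_arm:
  plan:
    - {"offset": [-0.12,0.25,0],"twist": [0,0,-0.025],"fingers": -1}
    - {"offset": [-0.22,0.5,0],"twist": [0,0,-0.05],"fingers": -1}
    - {"offset": [-0.33,0.75,0],"twist": [0,0,-0.075],"fingers": -1}
    - {"offset": [-0.44,1,0],"twist": [0,0,-0.1],"fingers": -1}
    - {"offset": [-0.44,1,0],"twist": [0,0,-0.1184],"fingers": -1}
    - {"offset": [-0.44,1,0],"twist": [0,0,-0.1184],"fingers": -1}
    - {"offset": [-0.44,1,0],"twist": [0,0,-0.1184],"fingers": -1}

```text
clock: 11.5
position: [0.6024, 0.0756, 0.1895]
ee_rot: [-2.423, -1.998, 0.001]
force: [0.7, -0.3, -1.1]
width: 0.131
gripper_force: 30.0
```

```bash
python3 go.py .6165 .0153 .19 -.19
```

```text
clock 11.5 pos [0.6024 0.0756 0.1895] yaw -0.19141517051728274 tilt [-0.0012  0.0001 -1.    ] F [ 0.6566 -0.3018 -1.0946] w 0.01209684035734883 gf 29.98438596725464 j [-0.6297  0.5021  0.6145  1.7213 -0.3309  1.0248 -0.0904]
offset [-0.3767  0.1685 -0.0032] twist [-0.0002  0.     -0.0002]
```

Call:
jog_arm:
  plan:
    - {"offset": [-0.19,0.085,0],"twist": [0,0,0],"fingers": -1}
    - {"offset": [-0.377,0.168,0],"twist": [0,0,0],"fingers": -1}
    - {"offset": [-0.377,0.168,0.2],"twist": [0,0,0],"fingers": -1}
    - {"offset": [-0.377,0.168,0.28],"twist": [0,0,0],"fingers": -1}
    - {"offset": [-0.377,0.168,0.28],"twist": [0,0,0],"fingers": -1}

```text
clock: 12.12
position: [0.6162, 0.0156, 0.1472]
ee_rot: [-2.42, -2.001, 0.003]
force: [-0.1, -0.1, 0.4]
width: 0.128
gripper_force: 30.0
```

```bash
python3 go.py .6165 .0153 .12 -.19; python3 - <<'E'
from h import *
w=get_image('wrist')[20:260,200:460]; s=get_image('scene')[140:260,320:450]
m=np.hstack([cv2.resize(w,(390,360)),cv2.resize(s,(390,360),interpolation=cv2.INTER_CUBIC)])
cv2.imwrite('pics/w4.png',m[:,:,::-1])
E
```

```text
clock 12.125 pos [0.6162 0.0156 0.1472] yaw -0.18916098805726958 tilt [-0.0023 -0.0001 -1.    ] F [-0.1156 -0.1089  0.382 ] w 0.011797788180908255 gf 29.984509348869324 j [-0.5046  0.5631  0.5888  1.7396 -0.3716  0.9547  0.0425]
offset [-0.0018  0.0025  0.1815] twist [-0.0004  0.0001  0.0001]
```

View pics/w4.png

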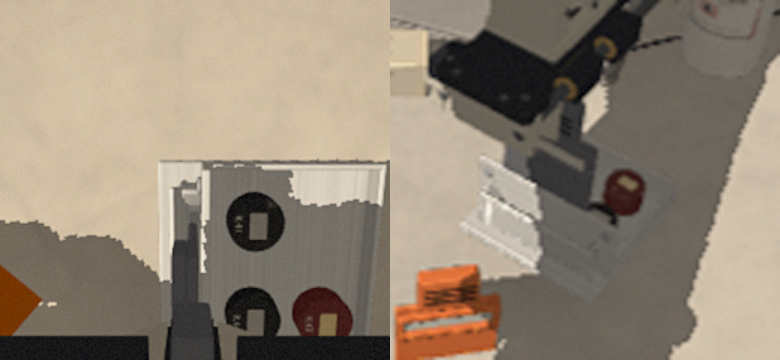

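The wrist view shows the plate lined up between lip (col ~175) and panel (col ~205), with the card to the front. I lower in with a 1.5 mm bias toward the flared lip.

Call:
jog_arm:
  plan:
    - {"offset": [0,-0.008,0],"twist": [0,0,0],"fingers": -1}
    - {"offset": [0,-0.008,0.04],"twist": [0,0,0],"fingers": -1}
    - {"offset": [0,-0.008,0.08],"twist": [0,0,0],"fingers": -1}
    - {"offset": [0,-0.008,0.12],"twist": [0,0,0],"fingers": -1}
    - {"offset": [0,-0.008,0.16],"twist": [0,0,0],"fingers": -1}
    - {"offset": [0,-0.008,0.17],"twist": [0,0,0],"fingers": -1}
    - {"offset": [0,-0.008,0.17],"twist": [0,0,0],"fingers": -1}

```text
clock: 13.1
position: [0.6158, 0.0147, 0.1226]
ee_rot: [-2.422, -2.001, 0.0]
force: [-0.3, 0.2, -0.5]
width: 0.131
gripper_force: 30.0
```

```bash
python3 go.py .6165 .0153 .105 -.19; python3 - <<'E'
from h import *
w=get_image('wrist')[60:260,230:400]
cv2.imwrite('pics/w5.png',cv2.resize(w,None,fx=3,fy=3,interpolation=cv2.INTER_CUBIC)[:,:,::-1])
E
```

```text
clock 13.1 pos [0.6158 0.0147 0.1226] yaw -0.1899597478698772 tilt [-0.0002 -0.     -1.    ] F [-0.2722  0.1571 -0.5096] w 0.01206312300128303 gf 29.984330534934998 j [-0.4915  0.5894  0.5717  1.7645 -0.3928  0.9038  0.0606]
offset [0.0049 0.004  0.1171] twist [-0.  0.  0.]
```

Call:
jog_arm:
  plan:
    - {"offset": [0,0.003,0.02],"twist": [0,0,0],"fingers": -1}
    - {"offset": [0,0.003,0.045],"twist": [0,0,0],"fingers": -1}
    - {"offset": [0,0.003,0.07],"twist": [0,0,0],"fingers": -1}
    - {"offset": [0,0.003,0.07],"twist": [0,0,0],"fingers": -1}

```text
clock: 13.65
position: [0.6159, 0.0147, 0.1118]
ee_rot: [-2.422, -2.0, 0.001]
force: [0.1, -1.3, -0.3]
width: 0.128
gripper_force: 30.0
```

Call:
jog_arm:
  plan:
    - {"offset": [0,0,0.02],"twist": [0,0,0],"fingers": -1}
    - {"offset": [0,0,0.04],"twist": [0,0,0],"fingers": -1}
    - {"offset": [0,0,0.05],"twist": [0,0,0],"fingers": -1}
    - {"offset": [0,0,0.05],"twist": [0,0,0],"fingers": -1}

```text
clock: 14.15
position: [0.6162, 0.0146, 0.1045]
ee_rot: [-2.422, -2.001, 0.0]
force: [-0.1, -0.7, -0.6]
width: 0.128
gripper_force: 30.0
```

The tongue is in the channel without contact. I now press onto the spring.

Call:
jog_arm:
  plan:
    - {"offset": [0,0,0],"twist": [0,0,0],"fingers": -1}
    - {"offset": [0,0,0.015],"twist": [0,0,0],"fingers": -1}
    - {"offset": [0,0,0.03],"twist": [0,0,0],"fingers": -1}
    - {"offset": [0,0,0.045],"twist": [0,0,0],"fingers": -1}
    - {"offset": [0,0,0.055],"twist": [0,0,0],"fingers": -1}
    - {"offset": [0,0,0.055],"twist": [0,0,0],"fingers": -1}
  newtons: 45

```text
clock: 14.9
position: [0.6164, 0.0146, 0.0968]
ee_rot: [2.422, 2.001, 0.001]
force: [-2.0, 1.1, 6.5]
width: 0.132
gripper_force: 45.0
```

Call:
jog_arm:
  plan:
    - {"offset": [0,0,0.01],"twist": [0,0,0],"fingers": -1}
    - {"offset": [0,0,0.02],"twist": [0,0,0],"fingers": -1}
    - {"offset": [0,0,0.028],"twist": [0,0,0],"fingers": -1}
    - {"offset": [0,0,0.034],"twist": [0,0,0],"fingers": -1}
    - {"offset": [0,0,0.034],"twist": [0,0,0],"fingers": -1}
    - {"offset": [0,0,0.034],"twist": [0,0,0],"fingers": -1}

```text
clock: 15.65
position: [0.6165, 0.0146, 0.0921]
ee_rot: [2.422, 2.001, 0.001]
force: [-3.0, 0.9, 10.5]
width: 0.126
gripper_force: 45.0
```

Call:
jog_arm:
  plan:
    - {"offset": [0,0,0.004],"twist": [0,0,0],"fingers": -1}
    - {"offset": [0,0,0.008],"twist": [0,0,0],"fingers": -1}
    - {"offset": [0,0,0.008],"twist": [0,0,0],"fingers": -1}
    - {"offset": [0,0,0.008],"twist": [0,0,0],"fingers": -1}

```text
clock: 16.15
position: [0.6165, 0.0146, 0.0911]
ee_rot: [-2.422, -2.001, -0.001]
force: [-2.8, 0.5, 11.6]
width: 0.126
gripper_force: 45.0
```

Call:
jog_arm:
  plan:
    - {"offset": [0,0,0.003],"twist": [0,0,0],"fingers": -1}
    - {"offset": [0,0,0.006],"twist": [0,0,0],"fingers": -1}
    - {"offset": [0,0,0.006],"twist": [0,0,0],"fingers": -1}
    - {"offset": [0,0,0.006],"twist": [0,0,0],"fingers": -1}

```text
clock: 16.65
position: [0.6166, 0.0146, 0.091]
ee_rot: [-2.422, -2.001, -0.002]
force: [-5.2, 1.3, 20.0]
width: 0.127
gripper_force: 45.0
```

The stop is reached: z holds at 0.091 (0.0912 expected) while the force rose from 12 to 20 N. I hold briefly, check, and hand in.

Call:
jog_arm:
  plan:
    - {"offset": [0,0,0],"twist": [0,0,0],"fingers": -1}
    - {"offset": [0,0,0],"twist": [0,0,0],"fingers": -1}
    - {"offset": [0,0,0],"twist": [0,0,0],"fingers": -1}
    - {"offset": [0,0,0],"twist": [0,0,0],"fingers": -1}

```text
clock: 17.15
position: [0.6166, 0.0146, 0.091]
ee_rot: [-2.422, -2.001, -0.002]
force: [-6.1, 0.4, 19.2]
width: 0.129
gripper_force: 45.0
```

```bash
python3 - <<'E'
from h import *
get_image('wrist')
d=landmark_of('holder_tab','wrist'); print([(round(x['conf'],2),at_z('wrist',x['at'][0]*400,x['at'][1]*640,.088)) for x in d][:3])
s=observe();print(s['clock'],s['position'],s['force'],s['gripper_force'])
if 14<s['force'][2]<35 and abs(s['position'][2]-.091)<.0008: print(sign_off())
E
```

```text
[(0.8, array([0.51256804, 0.03748917, 0.088     ])), (0.56, array([0.61575694, 0.01432062, 0.088     ]))]
17.25 [0.616615   0.01458517 0.09099849] [-5.98301347  0.62671548 20.04414782] 45.01937985420227
the job is handed in; nothing more can be done
None
```

I handed the job in at 17.25 s with the label holder in the rack channel, card to the front, and the arm still pressing it against the spring stop with about 20 N. The verdict was not shown.

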